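Prop the sieve screen on its kickstand and hold it for brushing

ROBOT

A 6-joint arm with a two-finger parallel gripper is mounted at the origin on the work surface; the furniture and walls round the work are solid. World frame = base frame: x ahead of the robot, y to its left, z up, the work surface at z = 0. Lengths are in mm, angles in rad, forces in N, time in s.
With the tool pointing down it reaches from about 400 to 925 mm from the base axis. Payload 12.5 kg.
Tool frame: the origin (TCP) lies midway between the tips of the shut fingers; the grasp point (between the pads) lies 19 mm behind it; z points along the fingers, y is the direction in which the jaws open and shut (so a half turn about z gives the same grasp; the last joint's range is limited). The gripper opens to 95 mm and grips with 3 to 60 N. Pads are 20 mm wide; open, the fingers measure 119 mm over their backs; the gripper's body (75 mm by 180 mm) begins 59 mm behind the grasp point.
Start: joints at [1.171, 0.491, 1.559, -0, 1.092, -0.106], TCP at [180.978, 598.242, 214.661] pointing down, gripper open.
Joint ranges: [-3.1, 3.1], [-0.84, 2.19], [0.05, 2.79], [-1.13, 4.28], [0.06, 2.93], [-2.69, 2.69]. Speed limits (rad/s): [2.22, 2.22, 2.79, 3.14, 3.14, 3.14].

INTERFACE

Orientations are given as a rotation vector (axis times angle).
In Python, from station import * gives the robot as it stands. The module is installed in compiled form; this text tells all that it offers.
- The arm moves only by the tool play_rows, never from a script. Its argument "commands" is one flat list of numbers, 7 for each row, row after row: the shift along the tool's x, y, z in units of 40 mm (1.0 is 40 mm), then the turn, a rotation vector about the tool's x, y, z in units of 6 degrees (1.0 is 6 degrees), then the opening, from 0 (shut) to 1 (fully open). A call has 1 to 10 rows; each row is the pose to reach, as a shift and turn from the pose commanded when the call began, along the tool's axes at that moment; what a row does not reach only later rows make up. A row lasts 1/12 s, in which the tool goes at most 41.7 mm and 7.16 degrees, less where a joint would pass 70% of its speed; a pose out of reach is approached as far as the arm can. A call with a gripper value outside its range is refused whole. The fingers move at their own pace and stop on an object; "newtons" is the grip in N (left out, the last holds). Time passes only in rows, so rows that repeat a pose let the fingers close. It gives the time, the measured TCP pose, the force and the opening at its end, in the units of the state.
- get_obs(): the state, without advancing time (a new reading comes with each control period).
- capture(name): name is "scene" or "top" or "wrist"; returns the picture (384x512x3 uint8, red, green, blue); there is no depth.
- camera_model(name): a dict with "K" (3x3 intrinsics, pixels), "k1" (the pictures are not rectified: a ray, as slopes to the right and down, at radius r is drawn at 1 + k1 r^2 times it, then the intrinsics apply), "origin" and "rotation" of the camera in the world; the wrist camera has in their place "mount" (4x4, takes a point from camera to tool coordinates, whose origin is the TCP and whose axes are the flange's). Camera axes: x right, y up, looking along -z (the intrinsics and any distortion apply to the point x, -y, -z); pixel columns grow to the right and rows downward; lengths in mm; the calibration is good to about 2 mm. A picture is of the moment at which its call begins: read the wrist's pose just before it. camera_model takes no time and is no camera call.
- finish_job(): hands the job in, once; it reports no verdict.
Trained networks look in the newest picture that a camera, given by its name, has taken for a name from the list of things; names that differ only in an ending like _2 or _b are one class to them, and where a whole thing is asked for, a point or a joint stands for the part that bears it (a point fixed in the world has none). Each returns a list of dicts, best first, with "conf" (0 to 1); they miss things now and then, are a little off and sometimes report something else, mostly with a low value. They report only what shows in the picture. A call takes as long as a camera call.
- silhouettes(camera, label): "region" (384x512 bool, what is visible of it).
- spot_point(camera, label): "at" ([x, y, z] in mm, in the coordinates of the camera as it stood for that picture, good to about 4 mm: a listed point, or the origin of a listed thing).
The state is a dict: "t": time; "q": joint angles; "dq": joint speeds; "joint_efforts": joint torques, N m; "position": TCP position; "ee_rot": TCP orientation; "contact_force": force on the tool from outside, world axes, zero at the start; "torque": the same for the moment, N m; "grip_width": finger opening in mm.
Only numpy, scipy, OpenCV 4.12 (cv2) and the standard library are available. Lean on these libraries where they do the work, as an engineer would, in place of code of your own. Each camera call takes 0.05 s, during which the arm holds its last target.

TASK

I want to brush the mesh of this sieve screen clean, so hold it steady for me. While it still leans on the slatted crate, swing the screen's kickstand down past its dead centre until the spring snaps it fully down; then take the screen by its round top rail, draw it off the crate towards you until it stands upright with the rubber tip of the kickstand on the table, and finish while still holding the top rail so that it cannot tip. Leave the brush, the scraper and the stones on the table where they are.

Things in the scene. Friction and masses are not known exactly. Their poses are not given: they have to be found in the camera images.
- screen: standing sieve screen: wooden frame 280 mm wide, 220 high, 24 thick, with wire mesh, 0.9 kg, loose; starts leaning 0.38 rad away from the robot on the crate's front top edge. Origin: middle of its underside; z up the frame, y along its width, -x = the face to the robot, with the kickstand. Feet rounded, radius 12 mm; with the kickstand down it stands leaning 0.08 rad towards the robot.
- top_rail: round wooden top rail, fixed part of the screen, 22 mm in diameter, 236 mm long between the uprights. Origin: middle of the rail on its centre line, 208 mm up the screen's z axis; y along the rail. Nothing is above it; the mesh begins about 8 mm below it. In a firm grip it does not turn between the fingers: the screen leans with the tool.
- kickstand (a joint): 0 = stowed (leg level along the screen's -y), 1.75 rad = fully down on its stop, pointing down and out to the robot. A spring pulls it to either end, dead centre at 0.86: about 1.5 N down at the tip starts it, past dead centre it snaps down. It turns about the line through kick_pivot along (0.814, 0, -0.581) in the screen's frame, from -y towards (-0.581, 0, -0.814).
- kick_pivot (a point): centre of the kickstand's hinge, on a steel bracket on the screen's near face, at (-46, 62, 116) mm in the screen's frame; spring and pins lie within 45 mm of it
- kick_tip (a point): free end of the kickstand's leg, 132 mm from the pivot: a straight steel rod 10 mm in diameter with a rubber end 14 mm in diameter and 33 mm long. Stowed, it stands about 125 mm over the table, its axis 34 mm in front of the frame's near face, free from above.
- crate: narrow slatted wooden crate with jars and stones in it, 90 mm deep, 300 mm wide, 130 mm high, fixed to the table; the screen leans on its front top edge. Origin: centre of its underside; x points away from the screen, y along its width
- field_brush: flat cleaning brush with a wooden handle, 203 mm long, lying on the table to the right; leave it
- wood_scraper: flat wooden scraper, 162 mm long, lying on the table to the left, near the robot; leave it
- dark_stone_1: dark stone, about 50 mm, on the table to the right in front of the screen; leave it

How it is judged (in metres and radians):
On the way, in this order (a step that is already met when the one before it is completed fails the run):
1. the kickstand has been swung past dead centre and is fully down, the screen still leaning on the crate (value of joint kickstand above 1.65 rad and angle between screen's own z axis and vertical above 0.25 rad), for 0.2 s.
2. the screen is held by its top rail, upright on its kickstand (angle between screen's own z axis and vertical below 0.14 rad and contact force between the fingers and top_rail above 2 N and height (world z) of kick_tip below 0.012 m), for 0.5 s.
At the end, for the whole second after the job is handed in: The kickstand is fully down (over 1.65 rad), the screen stands on the table within 0.14 rad (8 deg) of upright, clear of the crate, with the kickstand's tip on the table or within about 1 cm of it, at rest, and the fingers still hold its top rail with more than 2 N (all of step 2 and value of joint kickstand above 1.65 rad and height (world z) of screen below 0.008 m and contact force between screen and crate below 0.2 N and linear speed of screen below 0.02 m/s and angular speed of screen below 0.1 rad/s); the arm keeps its last pose, push and grip.
It fails at once if the brush, the scraper or the stone is moved by more than 3 cm (distance of any of field_brush, wood_scraper, dark_stone_1 from where it was at the start of the episode above 0.03 m).
It fails at once if the screen falls over (angle between screen's own z axis and vertical above 0.8 rad).
It also fails if it takes over 48 s, if anything falls off the work surface, if the arm or the gripper's body presses on something with over 40 N, if the wrist force passes 120 N, or if a joint passes its speed limit or range.

## Working session

There is one attempt and no reset: what is moved stays moved. The work goes in short steps, Python scripts to look and compute and a tool call to move; the robot and the scene stay as the last step left them, time stands still between calls to the robot, and variables do not carry over. Pictures are saved under pics/ and viewed, and the job is handed in when it is done.

Besides the shell and the picture viewer there is one more tool, called as name(argument=value, ...) on one line, values as JSON. play_rows: Moves the arm, as the interface text tells. Its arguments: {"type":"object","properties":{"commands":{"type":"array"},"newtons":{"type":"number"}},"required":["commands"]}

```bash
mkdir -p pics
python3 - <<'E'
from station import *
import cv2,numpy as np
o=get_obs(); print({k:np.round(v,3) for k,v in o.items()})
for n in ["scene","top","wrist"]:
    im=capture(n); cv2.imwrite(f"pics/{n}0.png",im[:,:,::-1]); m=camera_model(n)
    print(n,{k:np.round(v,3).tolist() for k,v in m.items()})
    for l in ["screen","top_rail","kick_pivot","kick_tip","crate","field_brush","wood_scraper","dark_stone_1"]:
        try:
            r=spot_point(n,l)
        except Exception as e: print(l,e); continue
        for d in r[:2]:
            p=np.array(d["at"])
            if "origin" in m: p=np.array(m["rotation"])@p+np.array(m["origin"])
            print(l,round(d["conf"],2),np.round(p,1))
E
```

```text
{'t': np.float64(0.0), 'q': array([ 1.171,  0.492,  1.559,  0.   ,  1.092, -0.106]), 'dq': array([ 0.   ,  0.   ,  0.001,  0.   ,  0.001, -0.002]), 'joint_efforts': array([-0.0000e+00, -6.1265e+01, -2.5819e+01,  6.9000e-02,  4.8000e-02,
       -0.0000e+00]), 'position': array([180.859, 598.   , 214.062]), 'ee_rot': array([-4.600e-01, -3.107e+00,  2.000e-03]), 'contact_force': array([-0.218,  0.443, -0.038]), 'torque': array([ 0.018, -0.021,  0.04 ]), 'grip_width': np.float64(95.233)}
scene {'K': [[425.639, 0.0, 257.401], [0.0, 425.639, 189.591], [0.0, 0.0, 1.0]], 'k1': -0.124, 'origin': [-209.373, -781.165, 871.644], 'rotation': [0.902, -0.319, -0.65]}
screen 0.83 [ 733.6  161.8 1814.6]
top_rail 0.86 [ 675.6  103.8 1756.6]
kick_pivot 0.63 [ 635.2   63.4 1716.2]
kick_tip 0.6 [ 669.5   97.7 1750.5]
crate 0.71 [ 836.1  264.3 1917.1]
field_brush 0.58 [ 835.3  263.5 1916.3]
wood_scraper 0.59 [ 456.1 -115.7 1537.1]
dark_stone_1 0.78 [ 732.5  160.7 1813.5]
dark_stone_1 0.53 [ 456.6 -115.2 1537.6]
top {'K': [[371.877, 0.0, 256.152], [0.0, 371.877, 194.723], [0.0, 0.0, 1.0]], 'k1': -0.067, 'origin': [341.302, -17.767, 1173.234], 'rotation': [0.099, -0.067, -1.558]}
screen 0.68 [2176.7 1817.6 3008.6]
screen 0.36 [1886.6 1527.6 2718.6]
top_rail 0.82 [1886.4 1527.3 2718.3]
top_rail 0.61 [2205.7 1846.7 3037.7]
kick_tip 0.68 [1992.5 1633.4 2824.4]
kick_tip 0.49 [2190.8 1831.7 3022.7]
crate 0.89 [2186.2 1827.1 3018.1]
field_brush 0.97 [2208.6 1849.5 3040.5]
wood_scraper 0.81 [2135.4 1776.3 2967.3]
dark_stone_1 0.79 [2190.8 1831.7 3022.7]
dark_stone_1 0.58 [2189.5 1830.4 3021.4]
wrist {'K': [[330.399, 0.0, 263.022], [0.0, 330.399, 190.086], [0.0, 0.0, 1.0]], 'k1': -0.058, 'mount': [[-0.0, 0.959, 0.282, 78.863], [1.0, -0.0, 0.0, 1.395], [0.0, 0.282, -0.959, -169.109], [0.0, 0.0, 0.0, 1.0]]}
```

```bash
cat > h.py <<'E'
from station import *
import cv2,numpy as np
from scipy.spatial.transform import Rotation as R
def T_tool():
    o=get_obs();T=np.eye(4);T[:3,:3]=R.from_rotvec(o["ee_rot"]).as_matrix();T[:3,3]=o["position"];return T
def campose(n,Tt=None):
    m=camera_model(n);T=np.eye(4)
    if "origin" in m:
        T[:3,:3]=R.from_rotvec(m["rotation"]).as_matrix();T[:3,3]=m["origin"]
    else: T=(T_tool() if Tt is None else Tt)@np.array(m["mount"])
    return T
def proj(n,P,Tc):
    m=camera_model(n);K=np.array(m["K"]);P=np.atleast_2d(P)
    c=(P-Tc[:3,3])@Tc[:3,:3]
    s=np.c_[c[:,0],-c[:,1]]/(-c[:,2:]); r2=(s**2).sum(1,keepdims=True); s=s*(1+m["k1"]*r2)
    return np.c_[s[:,0]*K[0,0]+K[0,2],s[:,1]*K[1,1]+K[1,2]]
def spot(n,l,Tc):
    return [(round(d["conf"],2),np.round(Tc[:3,:3]@np.array(d["at"])+Tc[:3,3],1)) for d in spot_point(n,l)[:3]]
E
python3 - <<'E'
from h import *
for n in ["scene","top"]:
    Tc=campose(n); capture(n)
    for l in ["screen","top_rail","kick_pivot","kick_tip","crate"]+(["field_brush","wood_scraper","dark_stone_1"] if n=="top" else []): print(n,l,spot(n,l,Tc))
print(get_obs()["t"])
E
```

```text
scene screen [(0.73, array([520.8, 102.3,  -1.3])), (0.25, array([ 472.4, -348.4,   -3.8]))]
scene top_rail [(0.66, array([598.1,  98.7, 193. ]))]
scene kick_pivot [(0.76, array([520.8, 164.3, 121.5])), (0.45, array([282. , 310.6,  -6.9]))]
scene kick_tip [(0.59, array([515.3,  30.6, 124.9]))]
scene crate [(0.76, array([630.1, 102.7,  -2.8]))]
top screen [(0.96, array([519.2, 105.7,  -1.3]))]
top top_rail [(0.92, array([594.3,  98.5, 192.4]))]
top kick_pivot [(0.69, array([523.2, 166.2, 124.4])), (0.44, array([596.3, 103.6, 193.8]))]
top kick_tip [(0.51, array([513.8,  31.8, 124. ]))]
top crate [(0.78, array([624.6, 101.2,  -1.6]))]
top field_brush [(0.79, array([ 466.4, -351.5,   -2.9]))]
top wood_scraper [(0.66, array([275.7, 311.4,   1.3])), (0.37, array([ 3.942e+02, -2.230e+02, -3.000e-01]))]
top dark_stone_1 [(0.54, array([ 390.9, -223.1,   -2.4]))]
2.1
```

View pics/scene0.png

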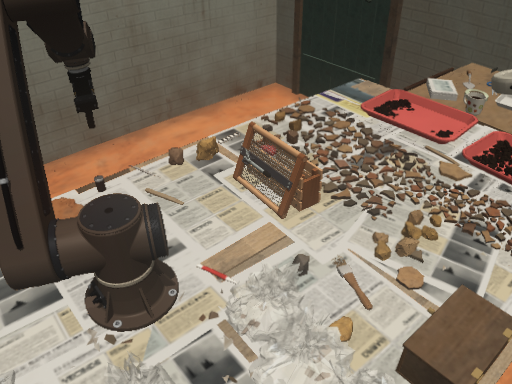

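View pics/top0.png

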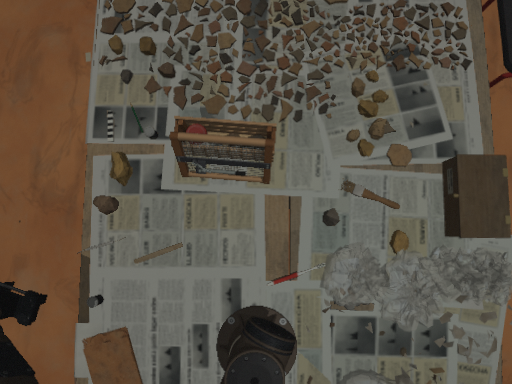

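View pics/wrist0.png

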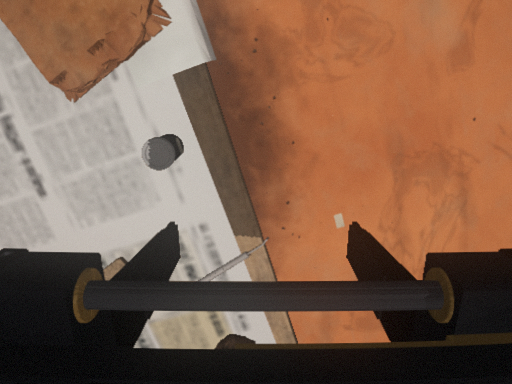

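```bash
cat >> h.py <<'E'
def screenT(x,y,psi,phi,z=0.):
    T=np.eye(4);T[:3,:3]=(R.from_euler('z',psi)*R.from_euler('y',phi)).as_matrix();T[:3,3]=[x,y,z];return T
AX=np.array([.814,0,-.581]);PIV=np.array([-46,62,116.])
def legp(th,r=132): return PIV+r*(np.cos(th)*np.array([0,-1,0])+np.sin(th)*np.array([-.581,0,-.814]))
def ap(T,p): p=np.atleast_2d(p); return p@T[:3,:3].T+T[:3,3]
E
python3 - <<'E'
from h import *
from scipy.optimize import least_squares
loc=np.array([[0,0,0],[0,0,208],PIV,legp(0)]*2)
obs=np.array([[520.8,102.3,-1.3],[598.1,98.7,193],[520.8,164.3,121.5],[515.3,30.6,124.9],[519.2,105.7,-1.3],[594.3,98.5,192.4],[523.2,166.2,124.4],[513.8,31.8,124]])
f=lambda p:(ap(screenT(p[0],p[1],p[2],.38,p[3]),loc)-obs).ravel()
s=least_squares(f,[520,100,-.05,0]);print(s.x,np.round(f(s.x).reshape(-1,3),1))
T=screenT(*s.x[:3],.38,s.x[3])
print(ap(T,loc[:4]))
for n in ["scene","top"]:
    im=cv2.imread(f"pics/{n}0.png");Tc=campose(n)
    L=[[[-12,a*140,0],[-12,a*140,220]] for a in (-1,1)]+[[[0,-118,208],[0,118,208]],[PIV,legp(0)],[[-12,-140,0],[-12,140,0]]]
    h=proj(n,ap(T,[0,0,110]),Tc)[0]
    S=5;x0,y0=np.int32(h-[70,55]);c=cv2.resize(im[y0:y0+110,x0:x0+140],None,fx=S,fy=S,interpolation=cv2.INTER_CUBIC)
    raw=c.copy()
    for l in L:
        q=(proj(n,ap(T,np.array(l,float)),Tc)-[x0,y0]+.5)*S
        cv2.line(c,tuple(np.int32(q[0]).tolist()),tuple(np.int32(q[1]).tolist()),(0,255,0),1)
    cv2.imwrite(f"pics/{n}_ov.png",c)
print(R.from_rotvec(get_obs()["ee_rot"]).as_matrix().round(3))
E
```

```text
[ 5.18886746e+02  1.02839984e+02 -5.56081743e-02 -9.84280710e-01] [[-1.9  0.5  0.3]
 [-2.2 -0.1 -0.8]
 [ 1.8  0.4  2.3]
 [ 0.   2.3 -1.1]
 [-0.3 -2.9  0.3]
 [ 1.6  0.1 -0.2]
 [-0.6 -1.5 -0.6]
 [ 1.5  1.1 -0.2]]
[[518.88674617 102.8399836   -0.98428071]
 [595.91894801  98.55194266 192.17796349]
 [522.6404012  164.72701829 123.80315861]
 [515.30390462  32.93105546 123.80315861]]
[[-0.957  0.29   0.   ]
 [ 0.29   0.957  0.   ]
 [-0.     0.    -1.   ]]
```

View pics/scene_ov.png

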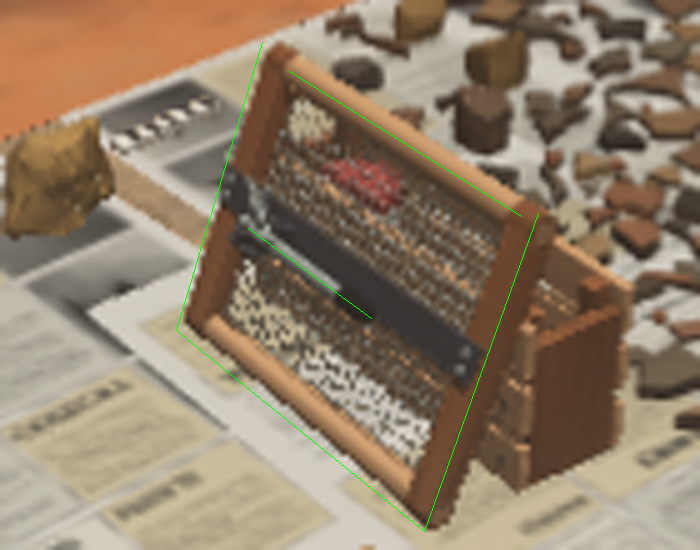

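View pics/top_ov.png

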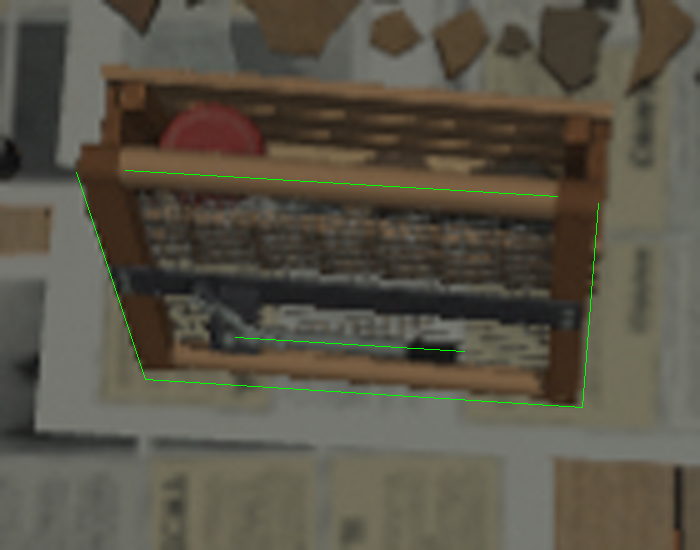

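```bash
cat >> h.py <<'E'
SC=screenT(521.5,104,-.0556,.38,-.5)
def cmd(target,Rt,T=None):
    T=T_tool() if T is None else T
    d=T[:3,:3].T@(np.array(target)-T[:3,3])/40
    r=R.from_matrix(T[:3,:3].T@Rt).as_rotvec(degrees=True)/6
    return np.round(np.r_[d,r],2)
def Rvert(psi,tilt=0):
    # tool y along rail, tool z down (tilt: lean like screen)
    return None
c,s=np.cos(-.0556),np.sin(-.0556)
RA=np.array([[-c,-s,0],[-s,c,0],[0,0,-1.]])  # tool x=-screen x(horiz), y= screen y
E
python3 - <<'E'
from h import *
print(RA,np.linalg.det(RA))
for th in np.arange(0,1.5,.15):
    p=ap(SC,legp(th,115))[0]; print(round(th,2),p.round(1), 'tool', cmd(p+[0,0,7],RA,np.block([[RA,ap(SC,legp(0,115)).T+[[0],[0],[7]]],[np.zeros((1,3)),np.ones((1,1))]]))[:3])
p=ap(SC,legp(0,115))[0]
print(cmd(p+[0,0,50],RA))
E
```

```text
[[-0.99845472  0.05557136  0.        ]
 [ 0.05557136  0.99845472  0.        ]
 [ 0.          0.         -1.        ]] 1.0
0.0 [518.9  51.1 124.3] tool [0. 0. 0.]
0.15 [504.5  53.2 115. ] tool [0.36 0.03 0.23]
0.3 [490.6  57.8 105.9] tool [0.71 0.13 0.46]
0.45 [477.5  64.8  97.3] tool [1.05 0.29 0.68]
0.6 [465.4  74.2  89.2] tool [1.37 0.5  0.88]
0.75 [454.7  85.5  81.9] tool [1.65 0.77 1.06]
0.9 [445.6  98.7  75.6] tool [1.9  1.09 1.22]
1.05 [438.3 113.4  70.4] tool [2.1  1.44 1.35]
1.2 [432.9 129.3  66.4] tool [2.25 1.83 1.45]
1.35 [429.6 146.   63.6] tool [2.36 2.25 1.52]
[-12.05 -10.65   1.01   0.     0.    -2.27]
```

play_rows(commands=[-12,-10.6,1,0,0,-2.3,0,-12,-10.6,1,0,0,-2.3,0,-12,-10.6,1,0,0,-2.3,0,-12,-10.6,1,0,0,-2.3,0,-12,-10.6,1,0,0,-2.3,0,-12,-10.6,1,0,0,-2.3,0,-12,-10.6,1,0,0,-2.3,0,-12,-10.6,1,0,0,-2.3,0,-12,-10.6,1,0,0,-2.3,0,-12,-10.6,1,0,0,-2.3,0], newtons=20)

```text
t: 2.93
position: [400.3, 242.7, 188.8]
ee_rot: [0.083, 3.14, 0.001]
contact_force: [1.1, 0.5, 0.1]
grip_width: 33.8
```

Run:
```python
from h import *
o=get_obs();print(o["t"],o["position"],o["grip_width"])
print(cmd([518.9,51.1,175],RA))
```

```text
2.9333 [400.28831419 242.68131289 188.82322667] 33.816561987452
[-3.21 -4.63  0.35  0.    0.01  0.03]
```

play_rows(commands=[-3.2,-4.6,0.3,0,0,0,0,-3.2,-4.6,0.3,0,0,0,0,-3.2,-4.6,0.3,0,0,0,0,-3.2,-4.6,0.3,0,0,0,0,-3.2,-4.6,0.3,0,0,0,0,-3.2,-4.6,0.3,0,0,0,0,-3.2,-4.6,0.3,0,0,0,0,-3.2,-4.6,0.3,0,0,0,0,-3.2,-4.6,0.3,0,0,0,0,-3.2,-4.6,0.3,0,0,0,0])

```text
t: 3.77
position: [517.1, 55.0, 176.8]
ee_rot: [0.081, 3.141, 0.0]
contact_force: [0.4, 0.6, 0.0]
grip_width: 0.5
```

Run:
```python
from h import *
o=get_obs();print(o["t"],o["position"],o["grip_width"],o["contact_force"])
T=T_tool();Tc=campose("wrist",T)
im=capture("wrist")[:,:,::-1].copy()
for l in ["top_rail","kick_tip","kick_pivot","screen"]: print(l,spot("wrist",l,Tc))
for a,b in [([0,-118,208],[0,118,208]),(PIV,legp(0)),([-12,-140,0],[-12,140,0])]:
    q=proj("wrist",ap(SC,np.array([a,b],float)),Tc);cv2.line(im,tuple(np.int32(q[0]).tolist()),tuple(np.int32(q[1]).tolist()),(0,255,0),1)
q=proj("wrist",T[:3,3],Tc);print("tcp px",q)
cv2.imwrite("pics/w1.png",im)
print(cmd([518.9,51.1,135],RA))
```

```text
3.7667 [517.07508272  55.03363355 176.84242405] 0.47823048708805105 [0.4304393  0.57712918 0.00179051]
top_rail []
kick_tip [(0.7, array([515.8,  33.2, 126. ]))]
kick_pivot [(0.73, array([524.5, 164.6, 126.9]))]
screen [(0.7, array([524.2, 104.9,  -0.7]))]
tcp px [[261.07618025 239.51071432]]
[-0.04 -0.09  1.05  0.    0.    0.04]
```

View pics/w1.png

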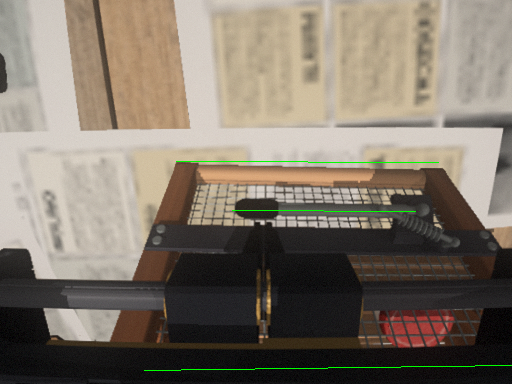

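play_rows(commands=[-0.1,-0.1,0.4,0,0,0,0,-0.1,-0.1,0.8,0,0,0,0,-0.1,-0.1,1.0,0,0,0,0,-0.1,-0.1,1.1,0,0,0,0,-0.1,-0.1,1.15,0,0,0,0,-0.1,-0.1,1.15,0,0,0,0])

```text
t: 4.52
position: [520.1, 50.0, 131.3]
ee_rot: [-0.082, -3.138, 0.0]
contact_force: [-7.0, -0.7, 14.3]
grip_width: 0.5
```

play_rows(commands=[0.18,0.01,0.12,0,0,0,0,0.35,0.03,0.23,0,0,0,0,0.53,0.07,0.34,0,0,0,0,0.7,0.12,0.46,0,0,0,0,0.87,0.2,0.57,0,0,0,0,1.04,0.28,0.68,0,0,0,0])

```text
t: 5.02
position: [480.3, 63.4, 103.9]
ee_rot: [0.083, 3.14, 0.0]
contact_force: [-0.2, 1.0, 3.3]
grip_width: 0.6
```

Run:
```python
from h import *
for n in ["scene","wrist"]:
    T=T_tool();Tc=campose(n,T)
    im=capture(n)[:,:,::-1].copy()
    for l in ["kick_tip","screen","top_rail"]: print(n,l,spot(n,l,Tc))
    if n=="scene": im=cv2.resize(im[90:240,200:350],(600,600),interpolation=cv2.INTER_CUBIC)
    cv2.imwrite(f"pics/{n}2.png",im)
for th in (0,.3,.45,.6): print(th,ap(SC,legp(th)).round(1))
```

```text
scene kick_tip [(0.39, array([463.8,  51.8,  92. ])), (0.39, array([282.9, 308.3,  -3.8]))]
scene screen [(0.56, array([ 5.213e+02,  1.016e+02, -1.000e-01]))]
scene top_rail [(0.6, array([597.6,  97.4, 194.8]))]
wrist kick_tip [(0.55, array([466.3,  50.7,  95.2]))]
wrist screen [(0.95, array([521.1, 104.4,  -2.4]))]
wrist top_rail []
0 [[517.9  34.1 124.3]]
0.3 [[485.5  41.8 103.2]]
0.45 [[470.4  49.9  93.3]]
0.6 [[456.6  60.6  84. ]]
```

View pics/scene2.png

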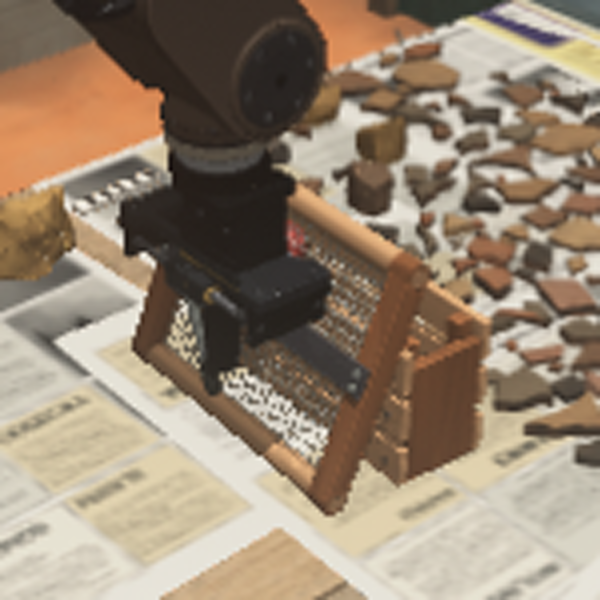

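View pics/wrist2.png

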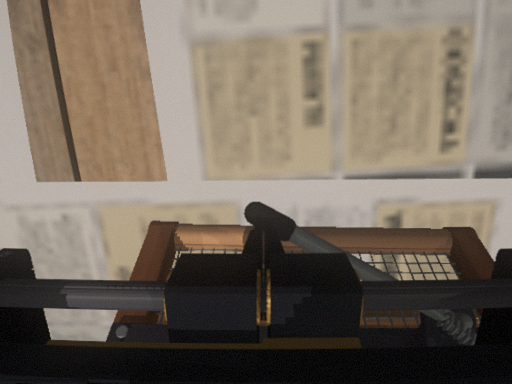

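play_rows(commands=[0.16,0.1,0.13,0,0,0,0,0.31,0.21,0.24,0,0,0,0,0.45,0.34,0.34,0,0,0,0,0.58,0.48,0.44,0,0,0,0,0.7,0.64,0.53,0,0,0,0,0.82,0.8,0.62,0,0,0,0,0.92,0.97,0.7,0,0,0,0,1.02,1.15,0.77,0,0,0,0,1.1,1.34,0.83,0,0,0,0,1.17,1.54,0.88,0,0,0,0])

```text
t: 6.25
position: [436.7, 128.0, 68.0]
ee_rot: [-0.083, -3.14, -0.0]
contact_force: [0.0, 0.5, -0.4]
grip_width: 0.7
```

Run:
```python
from h import *
for n in ["scene","wrist"]:
    T=T_tool();Tc=campose(n,T)
    im=capture(n)[:,:,::-1].copy()
    for l in ["kick_tip","screen","top_rail"]: print(n,l,spot(n,l,Tc))
    if n=="scene": im=cv2.resize(im[90:240,200:350],(600,600),interpolation=cv2.INTER_CUBIC)
    cv2.imwrite(f"pics/{n}3.png",im)
for th in (1.2,1.5,1.75): print(th,ap(SC,legp(th)).round(1))
```

```text
scene kick_tip []
scene screen [(0.8, array([522.2, 105.9,   2.5]))]
scene top_rail [(0.66, array([594.9,  97.8, 195.9]))]
wrist kick_tip [(0.84, array([421.6, 200.2,  53.3]))]
wrist screen []
wrist top_rail []
1.2 [[419.2 123.9  57.8]]
1.5 [[414.1 162.7  53.1]]
1.75 [[417.4 195.5  54.1]]
```

View pics/scene3.png

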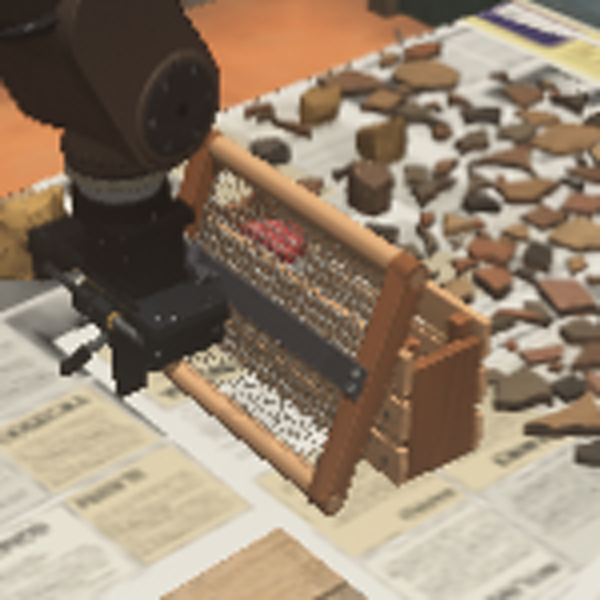

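View pics/wrist3.png

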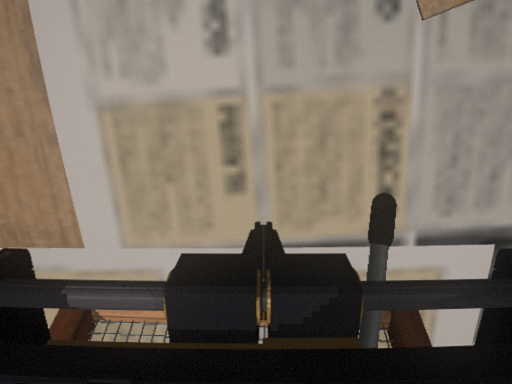

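play_rows(commands=[0,0,-1,0,0,0,0,0,0,-2,0,0,0,0,0,0,-3,0,0,0,0,0,0,-4,0,0,0,0,-1.3,0.2,-5,0,0,0,0.5,-1.3,0.2,-5,0,0,0,0.5,-1.3,0.2,-5,0,0,0,0.5,-1.3,0.2,-5,0,0,0,0.5])

```text
t: 7.32
position: [489.5, 132.0, 268.2]
ee_rot: [0.084, 3.14, 0.0]
contact_force: [-0.8, -0.1, -0.5]
grip_width: 21.7
```

```bash
cat >> h.py <<'E'
def Rgrip(phi,sgn=1,psi=-.0556):
    S=screenT(0,0,psi,phi)[:3,:3]
    z=-S[:,2]; x=sgn*S[:,1]; return np.c_[x,np.cross(z,x),z]
E
python3 - <<'E'
from h import *
o=get_obs();print(o["t"],o["position"],o["q"].round(2),o["grip_width"])
for n in ["scene","top","wrist"]:
    T=T_tool();Tc=campose(n,T);im=capture(n)[:,:,::-1].copy();cv2.imwrite(f"pics/{n}4.png",im)
    for l in ["kick_tip","screen","top_rail"]: print(n,l,spot(n,l,Tc))
rail=ap(SC,[0,0,208])[0];print(rail)
for s in (1,-1):
    Rt=Rgrip(.38,s);print(cmd(rail-80*Rt[:,2],Rt))
E
```

```text
7.3167 [489.50712214 132.04898739 268.24640018] [ 0.13  0.27  1.77  0.    1.11 -1.38] 21.746144246965603
scene kick_tip [(0.66, array([414.5, 195.8,  54.4])), (0.33, array([518.3, 104.5,   2.2]))]
scene screen [(0.96, array([520.3, 105.5,   0.9]))]
scene top_rail [(0.59, array([599.6,  97.3, 194.7]))]
top kick_tip []
top screen [(0.61, array([516. , 107.2,  -1.3]))]
top top_rail [(0.9, array([593.7, 100.2, 191.1]))]
wrist kick_tip [(0.86, array([419.6, 198.6,  52.6]))]
wrist screen [(0.64, array([520.1, 105.8,  -1.2]))]
wrist top_rail []
[598.53223689  99.71258874 192.6622442 ]
[-3.51 -0.67  0.03  2.84  2.85 14.83]
[ -3.51  -0.67   0.03  -2.85   2.84 -14.78]
```

View pics/wrist4.png

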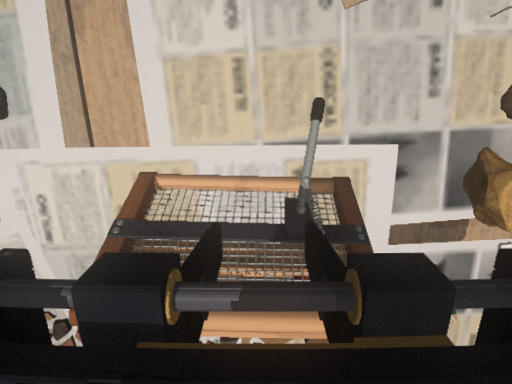

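play_rows(commands=[-3.5,-0.67,0,2.84,2.85,14.83,0.5,-3.5,-0.67,0,2.84,2.85,14.83,0.5,-3.5,-0.67,0,2.84,2.85,14.83,0.5,-3.5,-0.67,0,2.84,2.85,14.83,0.5,-3.5,-0.67,0,2.84,2.85,14.83,0.5,-3.5,-0.67,0,2.84,2.85,14.83,0.5,-3.5,-0.67,0,2.84,2.85,14.83,0.5,-3.5,-0.67,0,2.84,2.85,14.83,0.5,-3.5,-0.67,0,2.84,2.85,14.83,0.5,-3.5,-0.67,0,2.84,2.85,14.83,0.5])

```text
t: 8.75
position: [627.8, 98.4, 268.0]
ee_rot: [-1.727, -2.331, 0.311]
contact_force: [-0.5, 0.5, -1.0]
grip_width: 47.3
```

Run:
```python
from h import *
o=get_obs();print(o["t"],o["position"],o["q"].round(2),o["grip_width"])
rail=ap(SC,[0,0,208])[0]
Rt=Rgrip(.38);print(cmd(rail-80*Rt[:,2],Rt))
```

```text
8.75 [627.78493283  98.36290002 268.02249831] [ 0.06  0.6   1.25 -0.02  1.6  -0.23] 47.3171496763061
[-0.01  0.01  0.02  0.62  0.63  3.25]
```

play_rows(commands=[0,0,0,0.62,0.63,3.25,0.5,0,0,0,0.62,0.63,3.25,0.5,0,0,0,0.62,0.63,3.25,0.5,0,0,0,0.62,0.63,3.25,0.5,0,0,0,0.62,0.63,3.25,0.5,0,0,0,0.62,0.63,3.25,0.5])

```text
t: 9.25
position: [627.7, 98.3, 268.2]
ee_rot: [-2.056, -1.964, 0.372]
contact_force: [0.3, -0.0, 0.8]
grip_width: 47.7
```

Run:
```python
from h import *
o=get_obs();print(o["t"],o["position"],o["q"].round(2),o["grip_width"])
rail=ap(SC,[0,0,208])[0]
Rt=Rgrip(.38);print(cmd(rail-80*Rt[:,2],Rt),cmd(rail+15*Rt[:,2],Rt))
T=T_tool();Tc=campose("wrist",T)
im=capture("wrist")[:,:,::-1].copy()
for l in ["top_rail","screen","kick_tip"]: print(l,spot("wrist",l,Tc))
for a,b in [([-11,-118,208],[-11,118,208]),([11,-118,208],[11,118,208]),([0,-118,219],[0,118,219])]:
    q=proj("wrist",ap(SC,np.array([a,b],float)),Tc);cv2.line(im,tuple(np.int32(q[0]).tolist()),tuple(np.int32(q[1]).tolist()),(0,255,0),1)
cv2.imwrite("pics/w5.png",im)
```

```text
9.25 [627.6880193   98.25205876 268.22131209] [0.04 0.63 1.21 0.03 1.68 0.08] 47.74626968678354
[-0.    0.02  0.02  0.02  0.01  0.09] [-0.    0.02  2.4   0.02  0.01  0.09]
top_rail [(0.73, array([595.1, 101.8, 193.8]))]
screen [(0.67, array([521.4, 107.5,  -1.2]))]
kick_tip [(0.97, array([420.4, 196.5,  54.1]))]
```

View pics/w5.png

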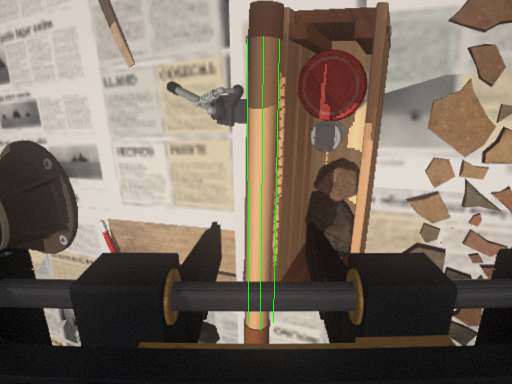

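play_rows(commands=[0,0,0.5,0,0,0.1,0.5,0,0,1,0,0,0.1,0.5,0,0,1.5,0,0,0.1,0.5,0,0,1.9,0,0,0.1,0.5,0,0,2.2,0,0,0.1,0.5,0,0,2.4,0,0,0.1,0.5,0,0,2.4,0,0,0.1,0.5])

```text
t: 10.03
position: [591.5, 100.2, 178.0]
ee_rot: [-2.068, -1.949, 0.377]
contact_force: [-0.9, -1.0, 0.1]
grip_width: 47.4
```

Free descent; now close on the rail.

play_rows(commands=[0,0,0,0,0,0,0.3,0,0,0,0,0,0,0.3,0,0,0,0,0,0,0,0,0,0,0,0,0,0,0,0,0,0,0,0,0,0,0,0,0,0,0,0,0,0,0,0,0,0,0,0,0,0,0,0,0], newtons=30)

```text
$.commands: bad value
```

Run:
```python
from h import *
o=get_obs();print(o["t"],o["position"],o["contact_force"],o["grip_width"])
T=T_tool();Rt=T[:3,:3];print(Rt.round(3))
im=capture("scene")[:,:,::-1]; cv2.imwrite("pics/s6.png",cv2.resize(im[90:240,200:350],(600,600),interpolation=cv2.INTER_CUBIC))
for l in ["kick_tip","screen"]: print(l,spot("scene",l,campose("scene")))
# trajectory: lean from .38 to target about rounded-foot centre (0,0,12) rolling
T0=screenT(0,0,-.0556,.38); 
X=np.array([np.cos(-.0556),np.sin(-.0556),0])
def S(phi):
    M=screenT(0,0,-.0556,phi); cen=X*12*(phi-.38)+np.array([0,0,12]); M[:3,3]=cen-M[:3,:3]@[0,0,12]; return M
G=np.linalg.inv(S(.38))
# tool pose in start-frame
S0=S(.38); S0w=S0.copy(); sh=ap(SC,[0,0,12])[0]-ap(S0,[0,0,12])[0]; sh[2]=0
for phi in np.linspace(.38,-.08,11):
    D=S(phi)@G
    M=T.copy(); M[:3,3]-=sh; N=D@M; N[:3,3]+=sh
    print(round(phi,3),cmd(N[:3,3],N[:3,:3],T), 'tip z',ap(S(phi),legp(1.75))[0][2].round(1))
```

```text
10.0333 [591.50986251 100.23974007 177.96802489] [-0.86041627 -1.00175353  0.08502711] 47.42234962807865
[[ 0.059  0.927 -0.371]
 [ 0.998 -0.055  0.02 ]
 [-0.002 -0.371 -0.929]]
kick_tip [(0.68, array([417.8, 196.7,  58. ]))]
screen [(0.71, array([ 5.18e+02,  1.04e+02, -4.00e-01]))]
0.38 [-0. -0. -0. -0. -0.  0.] tip z 55.4
0.334 [-0.   -0.22  0.01 -0.44  0.    0.  ] tip z 50.2
0.288 [-0.   -0.44  0.03 -0.88  0.    0.  ] tip z 44.8
0.242 [-0.   -0.65  0.06 -1.32  0.    0.  ] tip z 39.4
0.196 [-0.   -0.87  0.1  -1.76  0.01  0.  ] tip z 34.0
0.15 [-0.   -1.08  0.15 -2.2   0.01  0.  ] tip z 28.4
0.104 [-0.   -1.29  0.2  -2.64  0.01  0.  ] tip z 22.9
0.058 [-0.01 -1.5   0.27 -3.07  0.01  0.  ] tip z 17.3
0.012 [-0.01 -1.71  0.35 -3.51  0.01  0.  ] tip z 11.7
-0.034 [-0.01 -1.91  0.43 -3.95  0.01  0.  ] tip z 6.1
-0.08 [-0.01 -2.11  0.52 -4.39  0.02  0.  ] tip z 0.6
```

View pics/s6.png

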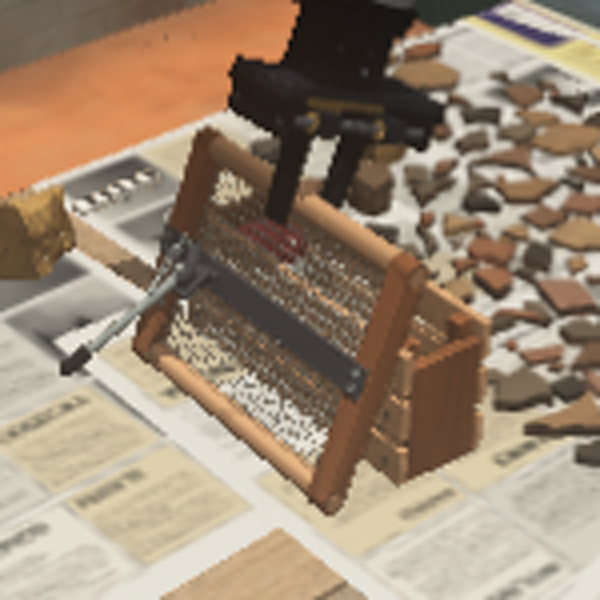

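play_rows(commands=[0,0,0,0,0,0,0.3,0,0,0,0,0,0,0.2,0,0,0,0,0,0,0,0,0,0,0,0,0,0,0,0,0,0,0,0,0,0,0,0,0,0,0,0,0,0,0,0,0,0,0,0,0,0,0,0,0,0], newtons=30)

```text
t: 10.85
position: [592.0, 100.1, 179.0]
ee_rot: [-2.07, -1.949, 0.376]
contact_force: [-3.2, -0.1, 0.2]
grip_width: 21.5
```

play_rows(commands=[0,-0.11,0,-0.22,0,0,0,0,-0.22,0.01,-0.44,0,0,0,0,-0.33,0.02,-0.66,0,0,0,0,-0.44,0.03,-0.88,0,0,0,0,-0.55,0.04,-1.1,0,0,0,0,-0.65,0.06,-1.32,0,0,0,0,-0.76,0.08,-1.54,0,0,0,0,-0.87,0.1,-1.76,0,0,0,0,-0.97,0.12,-1.98,0,0,0,0,-1.08,0.15,-2.2,0,0,0])

```text
t: 11.68
position: [550.7, 103.1, 190.5]
ee_rot: [-2.208, -2.08, 0.151]
contact_force: [0.4, 1.7, 8.9]
grip_width: 21.5
```

Run:
```python
from h import *
o=get_obs();print(o["t"],o["position"],o["contact_force"],o["torque"],o["grip_width"])
T=T_tool();print(np.arctan2(-T[0,2],-T[2,2]))
im=capture("scene")[:,:,::-1]; cv2.imwrite("pics/s7.png",cv2.resize(im[90:240,200:350],(600,600),interpolation=cv2.INTER_CUBIC))
for l in ["kick_tip","screen"]: print(l,spot("scene",l,campose("scene")))
```

```text
11.6833 [550.65897122 103.05602568 190.45381474] [0.41848846 1.7016094  8.92544617] [ 0.27222654  0.58898878 -0.23315979] 21.470404977442396
0.14407328968613695
kick_tip [(0.52, array([406.2, 196. ,  29.1]))]
screen [(0.92, array([518.4, 105.1,   0.6]))]
```

View pics/s7.png

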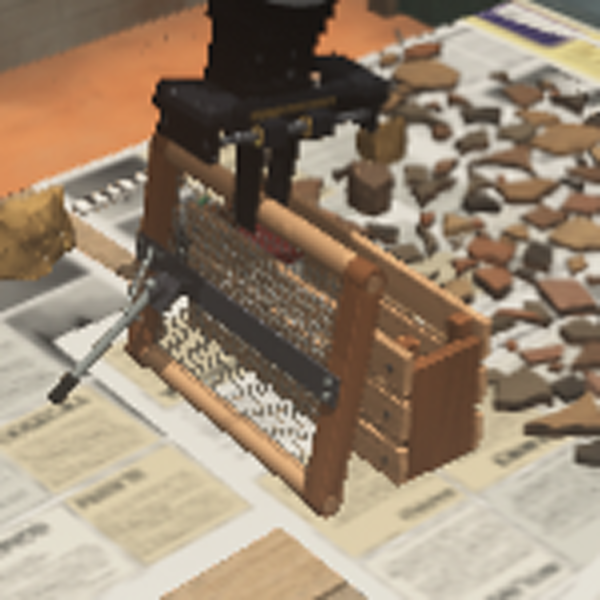

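Run:
```python
from h import *
T=T_tool();p0=.145
X=np.array([np.cos(-.0556),np.sin(-.0556),0])
def S(phi):
    M=screenT(0,0,-.0556,phi); M[:3,3]=X*12*(phi-p0)+np.array([0,0,12])-M[:3,:3]@[0,0,12]; return M
rail=T[:3,3]-15*T[:3,2]; sh=rail-ap(S(p0),[0,0,208])[0];print(sh)
for phi in np.linspace(p0,-.08,7):
    M=T.copy(); M[:3,3]-=sh; N=S(phi)@np.linalg.inv(S(p0))@M; N[:3,3]+=sh
    print(round(phi,3),cmd(N[:3,3],N[:3,:3],T))
```

```text
[524.24060723 104.54122254  -0.56647602]
0.145 [ 0.  0.  0. -0. -0. -0.]
0.107 [-0.   -0.18  0.   -0.36  0.    0.  ]
0.07 [-0.   -0.36  0.02 -0.72  0.    0.  ]
0.032 [-0.   -0.54  0.03 -1.07  0.    0.  ]
-0.005 [-0.   -0.72  0.06 -1.43  0.01  0.  ]
-0.043 [-0.   -0.9   0.09 -1.79  0.01  0.  ]
-0.08 [-0.   -1.08  0.12 -2.15  0.01  0.  ]
```

play_rows(commands=[0,-0.14,0,-0.27,0,0,0,0,-0.27,0,-0.54,0,0,0,0,-0.4,0.01,-0.8,0,0,0,0,-0.54,0.02,-1.07,0,0,0,0,-0.67,0.04,-1.34,0,0,0,0,-0.8,0.06,-1.6,0,0,0,0,-0.9,0.07,-1.8,0,0,0,0,-0.97,0.08,-1.93,0,0,0,0,-1.02,0.09,-2.03,0,0,0,0,-1.04,0.1,-2.07,0,0,0])

```text
t: 12.67
position: [509.4, 106.0, 193.1]
ee_rot: [2.247, 2.117, 0.078]
contact_force: [-0.7, 6.7, 13.6]
grip_width: 21.5
```

play_rows(commands=[0,0,0,0,0,0,0,0,0,0,0,0,0,0,0,0,0,0,0,0,0,0,0,0,0,0,0,0])

```text
t: 13.0
position: [509.9, 106.0, 193.2]
ee_rot: [2.247, 2.117, 0.077]
contact_force: [-1.9, 6.9, 13.2]
grip_width: 21.4
```

Run:
```python
from h import *
o=get_obs();print(o["t"],o["position"],o["contact_force"],o["torque"],o["grip_width"])
T=T_tool();print(np.arctan2(-T[0,2],-T[2,2]))
im=capture("scene")[:,:,::-1]; cv2.imwrite("pics/s8.png",cv2.resize(im[90:240,200:350],(600,600),interpolation=cv2.INTER_CUBIC))
for l in ["kick_tip","screen","top_rail"]: print(l,spot("scene",l,campose("scene")))
Tc=campose("wrist",T_tool());cv2.imwrite("pics/w8.png",capture("wrist")[:,:,::-1])
for l in ["kick_tip","screen","top_rail"]: print(l,spot("wrist",l,Tc))
capture("top")
for l in ["field_brush","wood_scraper","dark_stone_1"]: print(l,spot("top",l,campose("top")))
```

```text
13.0 [509.85725027 105.97865292 193.18776024] [-1.86850066  6.86231871 13.20629226] [0.98341215 0.3757862  0.01095798] 21.43029654584368
-0.0728095725068082
kick_tip [(0.67, array([401.3, 200.6,   3.4]))]
screen [(0.69, array([505.7, 102.8, 209.1])), (0.61, array([518.6, 100.2,  -0.6]))]
top_rail [(0.71, array([510.3, 105.6, 209.1]))]
kick_tip [(0.79, array([408. , 198.9,   6.3]))]
screen []
top_rail [(0.95, array([508.1, 108.4, 207. ]))]
field_brush [(0.77, array([ 465.5, -351.8,   -4.3]))]
wood_scraper []
dark_stone_1 [(0.58, array([ 398.3, -224.3,    1.2]))]
```

View pics/s8.png

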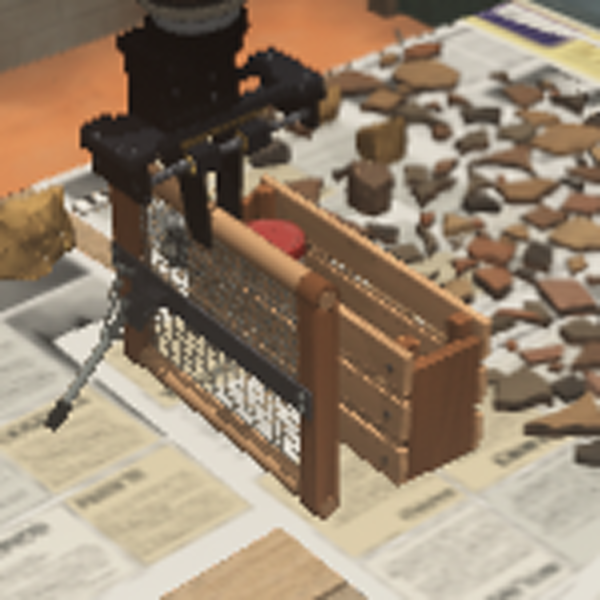

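View pics/w8.png

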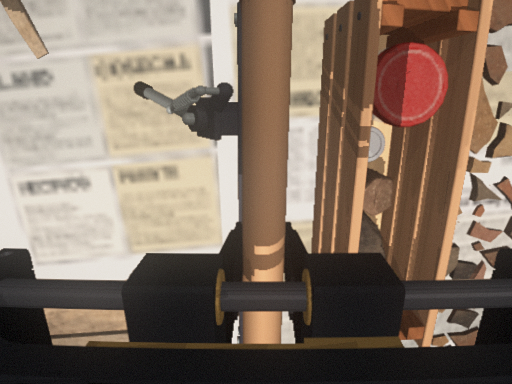

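play_rows(commands=[0,0,0,0,0,0,0,0,0,0,0,0,0,0,0,0,0,0,0,0,0,0,0,0,0,0,0,0,0,0,0,0,0,0,0,0,0,0,0,0,0,0,0,0,0,0,0,0,0])

```text
t: 14.18
position: [509.9, 106.0, 193.2]
ee_rot: [2.247, 2.117, 0.077]
contact_force: [-2.2, 6.7, 13.5]
grip_width: 21.4
```

Run:
```python
from h import *
o=get_obs();print(o["t"],o["position"],o["contact_force"],o["grip_width"],np.abs(o["dq"]).max())
capture("top");print(spot("top","wood_scraper",campose("top")),spot("top","kick_tip",campose("top")),spot("top","screen",campose("top")))
print(finish_job())
```

```text
14.1833 [509.86441794 105.99897348 193.17105459] [-2.17868467  6.66894133 13.52974353] 21.357977757506713 0.0017796552038655035
[(0.57, array([516.8, 104.3,  -3.5]))] [] [(0.83, array([512.6, 106.8,   0. ]))]
the job is handed in; nothing more can be done
None
```

The screen is upright on its kickstand with the gripper still holding the top rail, and I handed the job in at about 14 s of the 48 s allowed. The hand-in reports no verdict.

**What I did:** With the fingers shut I pushed the leg down along its arc past dead centre while the screen still leaned on the crate. The spring snapped it down: the tip was seen at (421, 200, 53) mm against (417, 196, 54) expected at the full stop. I then gripped the middle of the top rail at 30 N and swung the screen up off the crate.

**Last checks:**
- **Lean:** the tool stands 0.073 rad off vertical, towards the robot. The screen turns with the tool, so I took this as its lean.
- **Kickstand tip:** 3 to 6 mm above the table, by the scene and wrist cameras.
- **Rail:** seen at a height of 207 to 209 mm. The finger opening is 21.4 mm on the 22 mm rail.
- **Position:** the screen is at rest, and the picture shows it clear of the crate.
- **Push on the tool:** about 13 N up and 7 N sideways. I am pressing the screen lightly onto the table and left it so.

**Failed or disagreeing checks:**
- **Scraper:** I could not confirm its position at the end. The network missed it once and then pointed at the screen instead. The arm only passed near it high up, early in the run.
- **Stone:** it was reported about 8 mm from where it started, at a low confidence of 0.58. That is probably measurement noise, since nothing went near it.
- **Brush:** unchanged within 2 mm.
- **Screen position:** the last top view put it about 7 mm nearer the robot than the first one. Neither camera measured its yaw or sideways tilt at the end.

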